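# Fish the rotor nut out from under the bench shelf

### The arm

A 7-joint arm with a two-finger parallel gripper is mounted at the origin on the work surface. World frame = base frame: x ahead of the robot, y to its left, z up, the work surface at z = 0. Lengths are in mm, angles in rad, forces in N, time in s.
With the tool pointing down it reaches from about 400 to 875 mm from the base axis. Payload 4.4 kg.
Tool frame: the origin (TCP) lies on the centre line of the jaws, within the pads' length; the fingertips stand 25 mm ahead of it and the grasp point (between the pads) lies 6 mm ahead of it; x points along the fingers, y is the direction in which the jaws open and shut, and the axes are right-handed (so a half turn about x gives the same grasp; the last joint's range is limited). The gripper opens to 85 mm and grips with 20 to 120 N. Pads are 22 mm wide; open, the fingers measure 114 mm over their backs; the gripper's body (76 mm by 85 mm) begins 54 mm behind the grasp point. The pads swing forward as they close: fully open they stand 13 mm farther back than shut.
Start: joints at [1.169, 0.628, 0.038, 1.517, -0.027, 0.996, -0.02], TCP at [214.218, -613.7, 256.313] pointing down, gripper open.
Joint ranges: [-3.06, 3.06], [-0.37, 2.12], [-1.25, 1.32], [0.18, 2.47], [-1.1, 4.24], [0.23, 1.98], [-2.94, 2.94]. Speed limits (rad/s): [2.57, 2.57, 3.14, 3.14, 3.14, 3.14, 3.14].

### API

Orientations are given as [roll, pitch, yaw] about the fixed x, y, z axes, in that order (R = Rz(yaw) Ry(pitch) Rx(roll)).
In Python, from cell import * gives the robot as it stands. The module is installed in compiled form; this text tells all that it offers.
- The arm moves only by the tool jog_arm, never from a script. Its argument "series" is a list of rows, each a list of 3 entries, a list of its own where there are three numbers: the turn, a rotation vector about the tool's x, y, z in degrees, then the shift along the tool's x, y, z in mm, then the gripper's target within -1 to 1 (shut at 1, half-way at 0, fully open at -1). In form: [[[rx, ry, rz], [dx, dy, dz], hand], ...]. A call has 1 to 8 rows; each row shifts and turns the commanded pose from where the row before left it, along the tool's axes as they then stand; what a row does not reach is not made up. A row lasts 1/8 s, in which the tool goes at most 62.5 mm and 10.7 degrees, less where a joint would pass 70% of its speed; a pose out of reach is approached as far as the arm can. A call is refused whole if a number of a shift passes 62.5 or a number of a turn 10.7, either way. A call with a gripper value outside its range is refused whole. The fingers move at their own pace and stop on an object; the grip force is fixed at half the most. Time passes only in rows, so rows that do not move let the fingers close. It gives the time, the measured TCP pose, the force and the opening at its end, in the units of the state.
- read_state(): the state, without advancing time (a new reading comes with each control period).
- get_image(name): name is "scene" or "top" or "wrist"; returns a dict with "img" (480x640x3 uint8, red, green, blue), "range_z" (480x640 float32, mm along the optical axis (not along the pixel's ray), 0 where there is no reading), "fovy" (degrees; the focal length in pixels is half the picture's height over the tangent of half this angle, whatever the lens; pixels are square), "cx", "cy" (the principal point, pixels), "cam_to_world" (4x4, takes a point from camera to world coordinates). Camera axes: x right, y up, looking along -z (the intrinsics and any distortion apply to the point x, -y, -z); pixel columns grow to the right and rows downward; lengths in mm; the calibration is good to about 2 mm. The wrist camera is an equidistant fisheye: a pixel r from the principal point sees the ray r / f radians off the axis. A picture is of the moment at which its call begins.
- finish_job(): hands the job in, once; it reports no verdict.
The state is a dict: "clock": time; "qpos": joint angles; "qd": joint speeds; "tau": joint torques, N m; "eef_pos": TCP position; "tool_rot": TCP orientation; "force": force on the tool from outside, world axes, zero at the start; "torque": the same for the moment, N m; "width": finger opening in mm.
Only numpy, scipy, OpenCV 4.12 (cv2) and the standard library are available. Lean on these libraries where they do the work, as an engineer would, in place of code of your own. Each camera call takes 0.05 s, during which the arm holds its last target. There are 200 camera calls.

### The job

The red lock nut of the centrifuge rotor has rolled under the low clear shelf and lies against the cable duct at the back, where no hand fits. Take the flat hook from the pad, feel along the duct with its foot until it is behind the nut, touching everything only gently, and drag the nut out with the hook until the whole nut lies flat on the bench, just clear of the shelf's front edge. Then lay the hook back flat on the pad, and leave the culture dishes and the tube rack on the shelf where they are.

Things in the scene. Friction and masses are not known exactly. Their poses are not given: they have to be found in the camera images.
- shelf: Low fixed shelf: clear deck 130 (x) x 264 (y) x 5 mm on an upright plate at each y end. Origin: centre of its footprint, on the bench. Open front at its own x = -65 mm, facing -x. Room under it: 28 mm high, 256 mm long (y = -128 to +128 mm). A white cable duct, 20 mm high, stuck to the bench, runs under the back along y, through both end plates, and closes that room behind.
- shelf_front (a point): Middle of the shelf's front edge, at bench height; axes as the shelf. The duct's place is not measured and it was not stuck on squarely, so find it by touch: its upright face crosses this point's y = 0 somewhere between x = 105 and 117 mm, and is turned up to 0.15 rad either way from the y axis.
- nut_center (a point): Knurled red lock nut, 17 mm across, 8 mm high, about 18 g, flat on the bench under the shelf; point: its centre, 4 mm up. It starts with its rim within 1 mm of the duct's face, between 25 mm to the -y and 50 mm to the +y side of the shelf's middle: no room behind it; only a nose that slides along in touch with the duct pushes it off the duct.
- hook_grip (a point): Flat hook, 276 mm long, about 85 g. Point: where to hold its black grip, 13 mm above the hook's underside; x points to the foot, z up. Grip 16 mm wide (y), 26 mm high, x = -70 to +40 mm. A flat steel blade (12 mm wide, 4 mm thick, flush with the underside) joins it to the foot. Balances about 17 mm ahead of the point. Hold it firmly: side loads on the foot twist it in the hand.
- hook_foot (a point): Middle of the hook's foot, at (200, 22, -10.5) mm from hook_grip. The foot: a flat bar across the blade's end, 12 mm wide (x = 194 to 206 mm from hook_grip), 5 mm high, flush with the underside, out to the +y side only, from y = -6 mm to its round nose (radius 6 mm, tip at y = +50 mm). Never press the foot on anything (duct, nut, bench, shelf), or the hook on the shelf, with more than 25 N.
- pad: Thin teal absorbent pad, fixed to the bench, 360 (x) x 300 (y) x 2 mm. Origin: centre of its underside, on the bench. The hook and the two dishes lie on it.
- dish_a_center (a point): Round culture dish with dark red agar, 90 mm across, 14 mm high, on the pad; point: its centre, 7 mm up. Leave alone.
- dish_b_center (a point): A second dish, the same size, on the pad; point: its centre. Leave alone.
- tube_rack_center (a point): Blue tube rack, 63 (x) x 97 (y) x 75 mm with its tubes, standing on the shelf's deck towards the shelf's -y end; point: its centre, 37.5 mm above the deck. Leave alone.

How it is judged:
By the outcome, as a careful person would: the job done as asked, in the order asked, and still so for the second after the job is handed in, with the robot touching nothing.
It also fails if it takes over 64 s, if anything falls off the work surface, if the arm or the gripper's body presses on something with over 40 N, if the wrist force passes 120 N, or if a joint passes its speed limit or range.

## Working session

There is one attempt and no reset: what is moved stays moved. The work goes in short steps, Python scripts to look and compute and a tool call to move; the robot and the scene stay as the last step left them, time stands still between calls to the robot, and variables do not carry over. Pictures are saved under pics/ and viewed, about 8 in all and at most 12, crops included, and the job is handed in when it is done.

Besides the shell and the picture viewer there is one more tool, called after "Request:" as name(argument=value, ...), one argument or row to a line, values as JSON. jog_arm: Moves the arm, as the interface text tells. Its arguments: {"type":"object","properties":{"series":{"type":"array"}},"required":["series"]}

```bash
mkdir -p pics; cat > h.py <<'E'
from cell import *
import numpy as np, cv2
def save(n,f):
    d=get_image(n); cv2.imwrite('pics/'+f,cv2.cvtColor(d['img'],cv2.COLOR_RGB2BGR)); return d
def ray(d,u,v):
    f=240/np.tan(np.radians(d['fovy']/2)); M=np.array(d['cam_to_world'])
    c=np.array([(u-d['cx'])/f,-(v-d['cy'])/f,-1.0]); return M[:3,3],M[:3,:3]@c
def onplane(d,u,v,z):
    o,r=ray(d,u,v); return o+r*(z-o[2])/r[2]
def cloud(d):
    f=240/np.tan(np.radians(d['fovy']/2)); M=np.array(d['cam_to_world'])
    v,u=np.mgrid[:480,:640]; Z=d['range_z']
    P=np.stack([(u-d['cx'])/f*Z,-(v-d['cy'])/f*Z,-Z],-1)@M[:3,:3].T+M[:3,3]
    P[Z<=0]=np.nan; return P
E
python3 - <<'E'
from h import *
s=read_state(); print(s)
for n in ('top','scene'):
    d=save(n,n+'0.png'); print(n,d['fovy'],d['cx'],d['cy'],np.round(d['cam_to_world'],3).tolist())
    np.save(n+'.npy',d,allow_pickle=True)
E
```

```text
{'clock': 0.0, 'qpos': array([ 1.1691858 ,  0.6293391 ,  0.03842569,  1.5183983 , -0.02700493,
        0.99630077, -0.01998756]), 'qd': array([ 1.02961402e-03,  6.48529018e-04,  1.47170945e-03,  1.76285725e-04,
       -3.72474697e-05,  1.26547251e-03,  1.48024825e-03]), 'tau': array([-3.43189686e-04, -5.63392639e+01,  1.22583613e+00, -1.93445313e+01,
        1.08653257e-02,  1.06102740e-02, -1.87758928e-05]), 'eef_pos': array([ 214.03878469, -613.11906888,  255.38361291]), 'tool_rot': array([-1.56452845,  1.56886823,  1.91289696]), 'force': array([ 0.16450149,  0.34166132, -0.11485697]), 'torque': array([ 0.04169936, -0.01027032, -0.03745892]), 'width': 85.45169263191886}
top 44.37387066320476 318.0051037249759 243.69835351561665 [[0.022, 0.984, -0.176, 331.34], [-1.0, 0.021, -0.007, 86.511], [-0.003, 0.176, 0.984, 1412.642], [0.0, 0.0, 0.0, 1.0]]
scene 44.871644116204266 313.9945790599825 221.9824484246675 [[-0.066, -0.778, 0.625, 1450.185], [0.998, -0.042, 0.053, 160.423], [-0.015, 0.627, 0.779, 1151.879], [0.0, 0.0, 0.0, 1.0]]
```

View pics/top0.png

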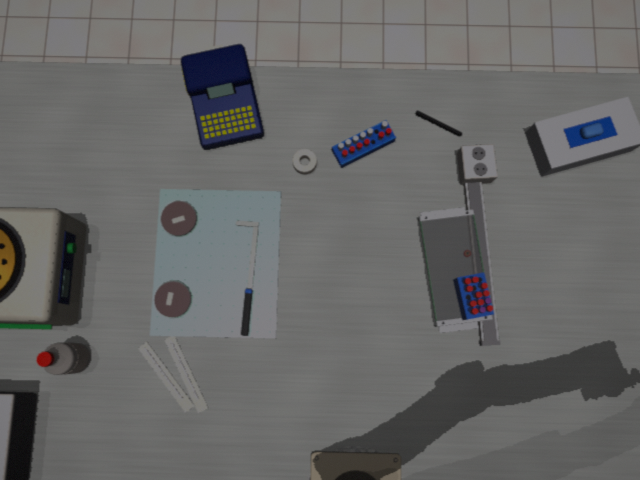

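View pics/scene0.png

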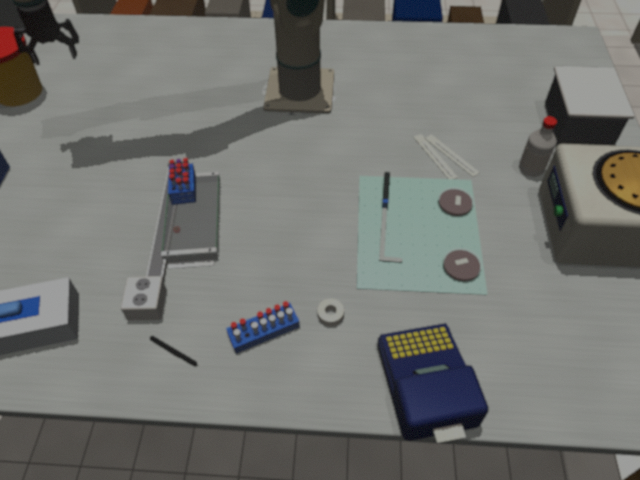

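```bash
python3 - <<'E'
from h import *
d=np.load('top.npy',allow_pickle=True).item(); im=d['img']
a=cv2.resize(im[195:350,410:505],None,fx=3.8,fy=3.8,interpolation=cv2.INTER_CUBIC)
b=cv2.resize(im[205:345,220:290],None,fx=4.2,fy=4.2,interpolation=cv2.INTER_CUBIC)
h=max(a.shape[0],b.shape[0]); f=lambda x:cv2.copyMakeBorder(x,0,h-x.shape[0],0,4,0)
o=np.hstack([f(a),f(b)]); o=np.clip(o*1.5,0,255).astype(np.uint8); print(a.shape,o.shape)
cv2.imwrite('pics/crop.png',o[:,:,::-1])
P=cloud(d)
def mask(m,lab,z):
    n,l,s,c=cv2.connectedComponentsWithStats(m.astype(np.uint8))
    for i in range(1,n):
        if s[i,4]>8: print(lab,s[i],c[i].round(1),onplane(d,*c[i],z).round(1))
R,G,B=[im[...,i].astype(int) for i in range(3)]
v,u=np.mgrid[:480,:640]
mask((R>G*1.5)&(R>50)&(u>430)&(u<480)&(v>230)&(v<270),'nut',8)
mask((R+G+B<120)&(u>225)&(u<270)&(v>270)&(v<345),'grip',28)
# height samples
for (x,y) in [(250,240),(247,310),(455,240),(474,240),(480,240),(467,253),(480,300),(445,216),(220,260)]: print((x,y),P[y,x].round(1),im[y,x])
E
```

```text
(589, 361, 3) (589, 663, 3)
grip [242 294  10  41 231] [246.2 314. ] [408.2 260.4  28. ]
(250, 240) [589.1 262.    3.4] [119 128 131]
(247, 310) [417.3 258.3  33.7] [37 38 39]
(455, 240) [ 594.6 -230.7   30.4] [74 73 74]
(474, 240) [ 595.7 -276.2   29.7] [65 63 65]
(480, 240) [ 596.4 -291.2   27.5] [79 78 81]
(467, 253) [ 563.9 -258.9   29.3] [51 48 47]
(480, 300) [ 445.9 -265.9  107.1] [127  29  31]
(445, 216) [ 652.7 -207.8   30.7] [127 126 129]
(220, 260) [ 5.388e+02  3.333e+02 -4.000e-01] [121 129 133]
```

View pics/crop.png

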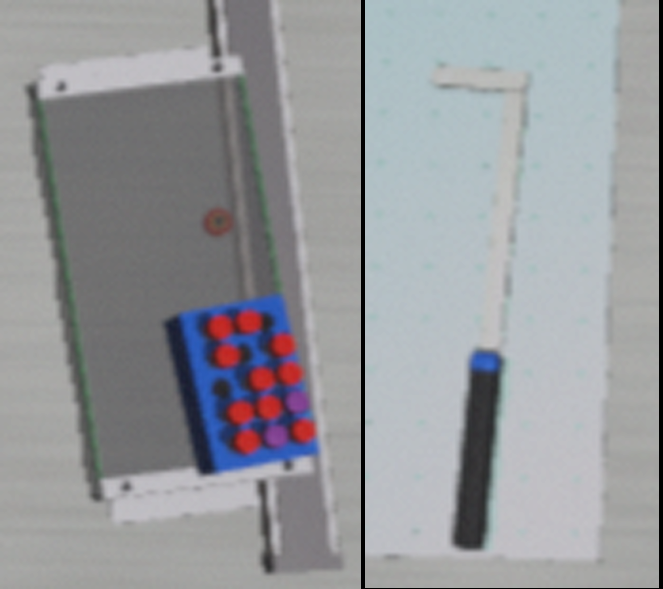

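```bash
cat >> h.py <<'E'
def rz(a): return np.array([[np.cos(a),-np.sin(a)],[np.sin(a),np.cos(a)]])
E
python3 - <<'E'
from h import *
d=np.load('top.npy',allow_pickle=True).item()
c=lambda u,v,z:onplane(d,410+u/3.8,195+v/3.8,z)[:2]
k=lambda u,v,z:onplane(d,220+(u-365)/4.2,205+v/4.2,z)[:2]
f1,f2=c(40,97,33),c(98,470,33); e=(f1-f2)/np.linalg.norm(f1-f2); print('front',f1,f2,'yaw of shelf y',np.arctan2(e[1],e[0]))
for n,p in dict(FLtop=(38,74),FRbot=(104,496),BLtop=(240,60),BRbot=(312,472)).items(): print(n,c(*p,33).round(1))
n=c(217,222,8); print('nut',n)
ductb=c(223,100,0),c(243,290,0); ductt=c(232,100,20),c(253,290,20); print('duct',ductb,ductt)
print('duct out', c(212,10,0),c(216,50,0),c(262,490,0),c(268,568,0),c(274,490,20),c(276,560,20))
gr=[k(472,546,15),k(486,352,15)]; print('grip ends',gr)
for nme,p in dict(gTL=(471,352,28),gTR=(500,352,28),gBL=(453,546,28),gBR=(485,546,28),footTip=(433,77,7),corner=(529,73,7),bl0=(514,95,6),bl1=(490,345,6)).items(): print(nme,k(*p).round(1))
E
```

```text
front [ 639.8173563  -148.49091082] [ 406.76580194 -181.93551729] yaw of shelf y 0.14253418057008002
FLtop [ 654.7 -147.4]
FRbot [ 391.1 -185.4]
BLtop [ 666.5 -275.1]
BRbot [ 408.4 -312.8]
nut [ 566.45966411 -264.47975961]
duct (array([ 647.72350112, -272.15940635]), array([ 524.32257857, -282.00199623])) (array([ 643.36587994, -272.80416755]), array([ 521.72514801, -283.04714366]))
duct out [ 707.48560463 -266.39935378] [ 680.80486814 -268.39408437] [ 398.36102393 -290.76307346] [ 350.27829035 -293.2297328 ] [ 397.57331747 -292.81900011] [ 354.96100609 -292.88735432]
grip ends [array([359.95531104, 261.63335206]), array([468.75545027, 258.43800758])]
gTL [467.3 265.3]
gTR [467.6 249. ]
gBL [359.5 270.5]
gBR [359.8 252.8]
footTip [629.  297.1]
corner [632.6 241.3]
bl0 [619.6 249.7]
bl1 [473.7 257.4]
```

```bash
cat >> h.py <<'E'
from scipy.spatial.transform import Rotation as Ro
def plan(p1,a,hand,n=None,start=None,dec=0,tilt=0):
    """rows to TCP p1 with the tool down, tool y at world yaw a (deg)"""
    s=read_state(); p,R=(s['eef_pos'],Ro.from_euler('xyz',s['tool_rot'])) if start is None else start
    ca,sa=np.cos(np.radians(a)),np.sin(np.radians(a))
    R1=Ro.from_matrix(np.array([[0,ca,sa],[0,sa,-ca],[-1,0,0]]))
    if tilt: R1=R1*Ro.from_rotvec([0,0,np.radians(tilt)])
    w=(R.inv()*R1).as_rotvec(degrees=True); p=np.array(p,float)
    n=n or int(max(np.ceil(np.abs(w).max()/10.5),np.ceil(np.linalg.norm(p1-p)/60),1)); rows=[]
    for i in range(n):
        t=np.round((R.inv()*R1).as_rotvec(degrees=True)/(n-i),1)
        q=np.round(R.inv().apply((p1-p)/(n-i)),dec)
        rows.append([t.tolist(),q.tolist(),hand]); p=p+R.apply(q); R=R*Ro.from_rotvec(t,degrees=True)
    print(n,str(rows).replace('.0,',',').replace('.0]',']').replace('-0,','0,')); return p,R
def st():
    s=read_state(); M=Ro.from_euler('xyz',s['tool_rot']).as_matrix()
    print('t',s['clock'],'p',s['eef_pos'].round(1),'yaw_y',np.degrees(np.arctan2(M[1,1],M[0,1])).round(1),'x',M[:,0].round(3),'F',s['force'].round(1),'w',round(s['width'],1),'q',s['qpos'].round(2)); return s
E
python3 - <<'E'
from h import *
st()
E
```

```text
t 0.1 p [ 214.  -613.2  255.5] yaw_y -70.8 x [-0.001  0.002 -1.   ] F [ 0.8 -0.  -0.1] w 85.7 q [ 1.17  0.63  0.04  1.52 -0.03  1.   -0.02]
```

```bash
python3 - <<'E'
from h import *
q=plan(np.array([530,-150,256]),0,-1,n=10)
plan(np.array([428.5,258.7,130]),87.3,-1,n=10,start=q)
E
```

```text
10 [[[-7.1, 0, 0], [0, -33, -45], -1], [[-7.1, 0, 0], [0, -28, -49], -1], [[-7.1, 0, 0], [0, -21, -52], -1], [[-7.1, 0, 0], [0, -15, -54], -1], [[-7.1, 0, 0], [0, -8, -56], -1], [[-7.1, 0, 0], [0, -1, -56], -1], [[-7, 0, 0], [0, 6, -56], -1], [[-7.1, 0, 0], [0, 13, -54], -1], [[-7, 0, 0], [0, 19, -53], -1], [[-7.1, -0.1, 0], [0, 26, -49], -1]]
10 [[[-8.7, 0, 0], [13, -10, -41], -1], [[-8.7, 0, 0], [13, -4, -42], -1], [[-8.7, 0, 0], [13, 3, -42], -1], [[-8.7, 0, 0], [12, 9, -41], -1], [[-8.7, 0, 0], [13, 15, -39], -1], [[-8.8, 0, 0], [12, 21, -37], -1], [[-8.7, 0, 0], [13, 26, -33], -1], [[-8.8, 0, 0], [12, 31, -29], -1], [[-8.7, 0, 0], [13, 35, -24], -1], [[-8.8, 0, 0], [12, 38, -18], -1]]
```

Request:
jog_arm(
  series=[
    [[-7.1,0,0],[0,-33,-45],-1],
    [[-7.1,0,0],[0,-28,-49],-1],
    [[-7.1,0,0],[0,-21,-52],-1],
    [[-7.1,0,0],[0,-15,-54],-1],
    [[-7.1,0,0],[0,-8,-56],-1],
    [[-7.1,0,0],[0,-1,-56],-1],
    [[-7,0,0],[0,6,-56],-1],
    [[-7.1,0,0],[0,13,-54],-1],
  ],
)

```text
clock: 1.1
eef_pos: [467.7, -241.3, 256.2]
tool_rot: [-1.442, 1.571, 3.029]
force: [0.9, -0.7, 0.6]
width: 85.8
```

Request:
jog_arm(
  series=[
    [[-7,0,0],[0,19,-53],-1],
    [[-7.1,0,0],[0,26,-49],-1],
    [[-8.7,0,0],[13,-10,-41],-1],
    [[-8.7,0,0],[13,-4,-42],-1],
    [[-8.7,0,0],[13,3,-42],-1],
    [[-8.7,0,0],[12,9,-41],-1],
    [[-8.7,0,0],[13,15,-39],-1],
    [[-8.8,0,0],[12,21,-37],-1],
  ],
)

```text
clock: 2.1
eef_pos: [469.4, 95.8, 179.8]
tool_rot: [-2.147, 1.57, -2.8]
force: [0.4, -0.8, 0.2]
width: 85.2
```

Request:
jog_arm(
  series=[
    [[-8.7,0,0],[13,26,-33],-1],
    [[-8.8,0,0],[12,31,-29],-1],
    [[-8.7,0,0],[13,35,-24],-1],
    [[-8.8,0,0],[12,38,-18],-1],
    [[0,0,0],[0,0,0],-1],
  ],
)

```text
clock: 2.72
eef_pos: [427.0, 262.3, 129.7]
tool_rot: [2.235, 1.568, 2.195]
force: [0.7, -0.3, -0.3]
width: 85.1
```

```bash
python3 - <<'E'
from h import *
st(); d=save('wrist','w1.png'); np.save('wrist.npy',d,allow_pickle=True); print(d['fovy'],d['cx'],d['cy'],np.round(d['cam_to_world'],3).tolist())
E
```

```text
t 2.725 p [427.  262.3 129.7] yaw_y 87.7 x [-0.002  0.003 -1.   ] F [ 0.7 -0.3 -0.3] w 85.1 q [-0.2   0.68 -0.61  2.03  0.66  0.63  0.28]
65.70646984690485 321.4132325738156 237.61395544575745 [[0.04, -0.949, -0.313, 346.145], [0.999, 0.039, 0.01, 266.122], [0.002, -0.313, 0.95, 247.504], [0.0, 0.0, 0.0, 1.0]]
```

View pics/w1.png

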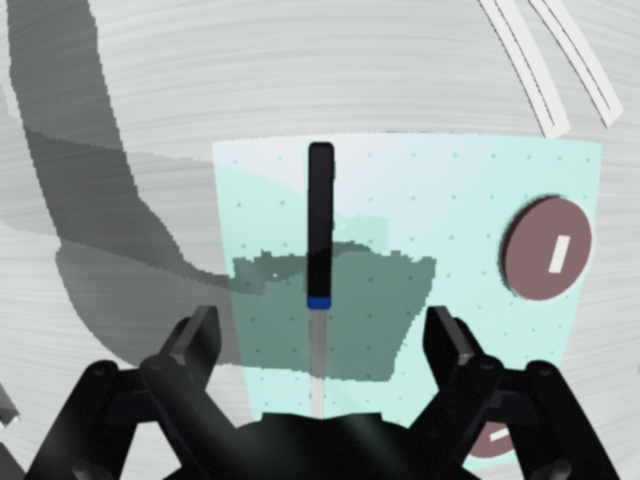

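```bash
cat >> h.py <<'E'
def wplane(d,u,v,z):
    f=240/np.tan(np.radians(d['fovy']/2)); M=np.array(d['cam_to_world'])
    x,y=u-d['cx'],-(v-d['cy']); r=np.hypot(x,y); t=r/f
    k=M[:3,:3]@np.array([np.sin(t)*x/r,np.sin(t)*y/r,-np.cos(t)]); return M[:3,3]+k*(z-M[2,3])/k[2]
E
python3 - <<'E'
from h import *
d=np.load('wrist.npy',allow_pickle=True).item()
a,b=wplane(d,321,146,28),wplane(d,319,307,28); e=(b-a)/np.linalg.norm(b-a); yaw=np.arctan2(e[1],e[0])
print(a,b,np.linalg.norm(b-a),np.degrees(yaw),'grip pt',b-40*e)
print(wplane(d,318.5,400,6)); im=d['img'].astype(int).sum(2)
for v in (160,220,280): 
    u=np.where(im[v,300:345]<150)[0]+300; print(v,u.min(),u.max(),wplane(d,u.min(),v,28),wplane(d,u.max(),v,28))
E
```

```text
[361.91625834 265.76883917  28.        ] [467.33007863 260.17610665  28.        ] 105.5620773041821 -3.036981423436756 grip pt [427.38625677 262.29532699  28.        ]
[573.21446939 255.09509613   6.        ]
160 309 332 [369.94569332 258.36015819  28.        ] [370.49605305 271.92004561  28.        ]
220 309 331 [406.75369579 256.6041612   28.        ] [407.30293032 270.07714203  28.        ]
280 308 330 [447.01883565 253.89260613  28.        ] [447.59729996 268.16457984  28.        ]
```

Request:
jog_arm(
  series=[
    [[0.7,0,0],[25,0,0],-1],
    [[0,0,0],[30,0,0],-1],
    [[0,0,0],[25,0,0],-1],
    [[0,0,0],[13,0,0],-1],
    [[0,0,0],[6,0,0],-1],
    [[0,0,0],[0,0,0],1],
    [[0,0,0],[0,0,0],1],
    [[0,0,0],[0,0,0],1],
  ],
)

```text
clock: 3.78
eef_pos: [429.2, 258.9, 31.9]
tool_rot: [0.633, 1.57, 0.574]
force: [0.2, -0.2, -0.8]
width: 32.3
```

Request:
jog_arm(
  series=[
    [[0,0,0],[0,0,0],1],
    [[0,0,0],[0,0,0],1],
  ],
)

```text
clock: 4.03
eef_pos: [429.1, 259.0, 31.9]
tool_rot: [0.589, 1.57, 0.53]
force: [-0.3, -0.4, 6.2]
width: 14.7
```

Request:
jog_arm(
  series=[
    [[0,0,0],[0,0,0],1],
    [[0,0,0],[-10,0,0],1],
    [[0,0,0],[-40,0,0],1],
    [[0,0,0],[-50,0,0],1],
    [[0,0,0],[0,0,0],1],
    [[0,0,0],[0,0,0],1],
  ],
)

```text
clock: 4.78
eef_pos: [428.8, 258.0, 131.4]
tool_rot: [-1.349, 1.57, -1.408]
force: [-0.4, 0.7, -1.1]
width: 14.7
```

```bash
python3 - <<'E'
from h import *
st(); d=save('wrist','w2.png'); np.save('wrist2.npy',d,allow_pickle=True)
d=get_image('scene');np.save('scene2.npy',d,allow_pickle=True)
d=get_image('top');np.save('top2.npy',d,allow_pickle=True)
E
```

```text
t 4.775 p [428.8 258.  131.4] yaw_y 86.6 x [ 0.    -0.001 -1.   ] F [-0.4  0.7 -1.1] w 14.7 q [-0.19  0.68 -0.61  2.03  0.66  0.63  0.26]
```

View pics/w2.png

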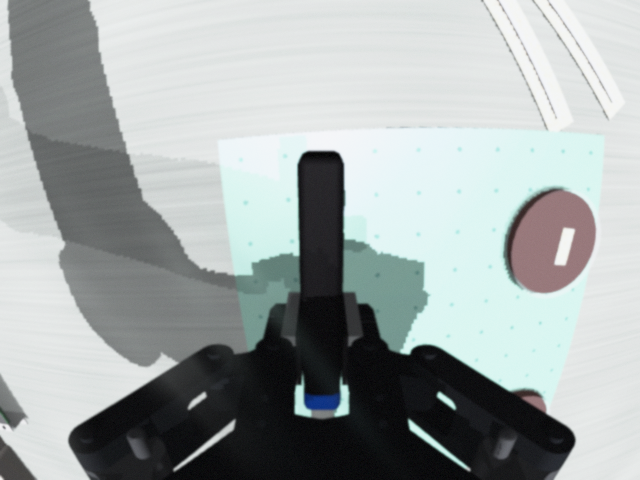

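```bash
python3 - <<'E'
from h import *
q=plan(np.array([470,80,120]),3,1,n=10)
plan(np.array([470,57,45]),3,1,n=4,start=q)
E
```

```text
10 [[[8.4, 0, 0], [1, -18, 5], 1], [[8.4, 0, 0], [1, -17, 8], 1], [[8.4, 0, 0], [1, -15, 10], 1], [[8.3, 0, 0], [1, -14, 12], 1], [[8.4, 0, 0], [1, -12, 14], 1], [[8.3, 0, 0], [1, -9, 16], 1], [[8.4, 0, 0], [1, -7, 17], 1], [[8.3, 0, 0], [1, -5, 17], 1], [[8.4, 0, 0.1], [1, -2, 18], 1], [[8.3, 0.1, 0], [2, 1, 18], 1]]
4 [[[0, 0, 0], [19, 0, 6], 1], [[0, 0, 0], [19, 0, 6], 1], [[0, 0, 0], [18, -1, 6], 1], [[0, 0, 0], [19, 0, 5], 1]]
```

Request:
jog_arm(
  series=[
    [[8.4,0,0],[1,-18,5],1],
    [[8.4,0,0],[1,-17,8],1],
    [[8.4,0,0],[1,-15,10],1],
    [[8.3,0,0],[1,-14,12],1],
    [[8.4,0,0],[1,-12,14],1],
    [[8.3,0,0],[1,-9,16],1],
    [[8.4,0,0],[1,-7,17],1],
    [[8.3,0,0],[1,-5,17],1],
  ],
)

```text
clock: 5.92
eef_pos: [461.6, 115.0, 122.4]
tool_rot: [-1.567, 1.569, -2.798]
force: [-0.1, -0.1, -1.0]
width: 14.3
```

Request:
jog_arm(
  series=[
    [[8.4,0,0],[1,-2,18],1],
    [[8.3,0,0],[2,1,18],1],
    [[0,0,0],[19,0,6],1],
    [[0,0,0],[19,0,6],1],
    [[0,0,0],[18,-1,6],1],
    [[0,0,0],[19,0,5],1],
    [[0,0,0],[0,0,0],1],
    [[0,0,0],[0,0,0],1],
  ],
)

```text
clock: 6.92
eef_pos: [470.9, 58.0, 45.3]
tool_rot: [-1.936, 1.57, 2.83]
force: [-0.3, 1.1, -0.3]
width: 14.3
```

```bash
python3 - <<'E'
from h import *
st(); d=get_image('top');np.save('top3.npy',d,allow_pickle=True)
s=save('scene','s3.png');np.save('scene3.npy',s,allow_pickle=True)
a=cv2.resize(d['img'][180:345,340:505],None,fx=3.2,fy=3.2,interpolation=cv2.INTER_CUBIC)[:,:,::-1]
b=cv2.resize(s['img'][140:290,130:270],None,fx=1.9,fy=1.9*1.85,interpolation=cv2.INTER_CUBIC)[:,:,::-1]
b=b[:a.shape[0]]; b=cv2.copyMakeBorder(b,0,a.shape[0]-b.shape[0],0,0,0)
cv2.imwrite('pics/c3.png',np.clip(np.hstack([a,b])*1.5,0,255).astype(np.uint8)); print(a.shape,b.shape)
E
```

```text
t 6.925 p [470.9  58.   45.3] yaw_y 3.1 x [-0.  0. -1.] F [-0.3  1.1 -0.3] w 14.3 q [-0.09  0.76 -0.14  2.15  0.38  0.26 -0.5 ]
(528, 528, 3) (528, 266, 3)
```

View pics/c3.png

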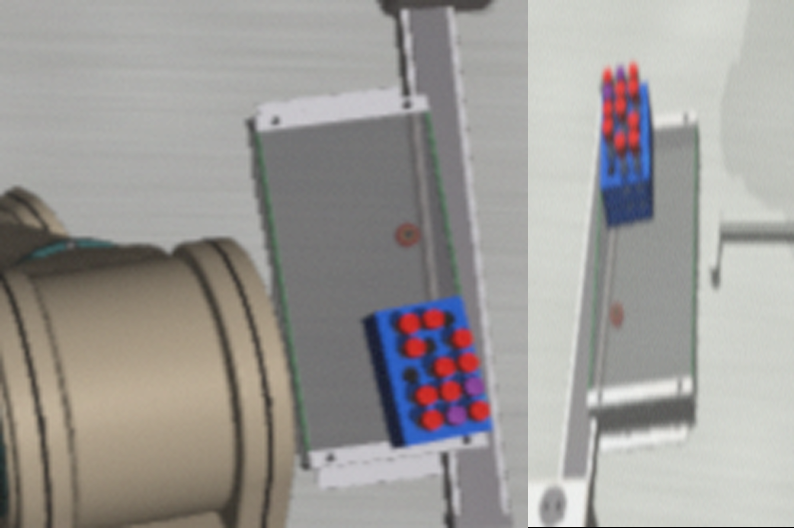

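```bash
python3 - <<'E'
from h import *
d=np.load('scene3.npy',allow_pickle=True).item()
c=lambda u,v,z:onplane(d,130+(u-528)/1.9,140+v/3.515,z)[:2].round(1)
print('foot tip',c(715,285,18),'corner outer',c(712,222,18),'front face blade junction',c(721,240,18))
print('nut',c(616,315,6)); print('front',c(694,128,33),c(692,418,33),c(691,375,33)); print('duct top',c(609,235,20),c(597,380,20),'bot',c(615,235,0),c(604,380,0))
E
```

```text
foot tip [ 548.3 -131.6] corner outer [ 489.5 -145.1] front face blade junction [ 506.  -130.1]
nut [ 573.2 -261.6]
front [ 410.8 -181.1] [ 675.7 -138.1] [ 640.2 -145.6]
duct top [ 511.  -281.9] [ 641.7 -268.6] bot [ 494.  -281.4] [ 626.9 -267. ]
```

```bash
python3 - <<'E'
from h import *
d=np.load('scene3.npy',allow_pickle=True).item()
a=cv2.resize(d['img'][195:230,215:310],None,fx=8,fy=8,interpolation=cv2.INTER_CUBIC)[:,:,::-1]
cv2.imwrite('pics/c4.png',np.clip(a*1.4,0,255).astype(np.uint8))
E
```

```text
(no output)
```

View pics/c4.png

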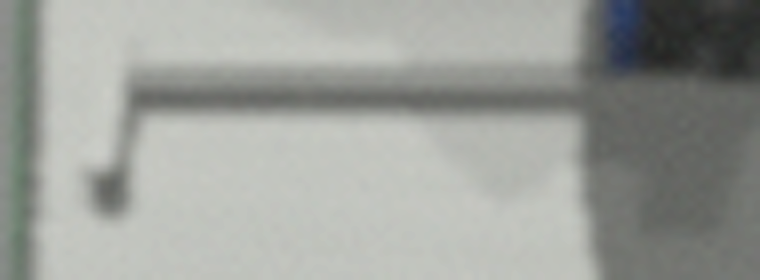

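```bash
python3 - <<'E'
from h import *
d=np.load('scene3.npy',allow_pickle=True).item()
c=lambda u,v,z:onplane(d,215+u/8-.44,195+v/8-.44,z)[:2].round(1)
for z in (17,20): 
  a,b=c(140,90,z),c(575,89,z); print(z,a,b,'yaw',np.degrees(np.arctan2(*(a-b)[::-1])))
print('blade low edge',c(140,108,15),c(575,108,15)); print('foot back face',c(131,115,20),c(122,180,20),'nose tip',c(105,182,20),c(105,212,15),'corner',c(120,72,20),c(83,172,20))
E
```

```text
17 [ 496.8 -130.4] [489.    9.3] yaw -86.80426952942629
20 [ 499.4 -129.7] [491.5   9.7] yaw -86.75643458298245
blade low edge [ 502.7 -129.8] [495.3   9.8]
foot back face [ 509.9 -130.9] [ 536.7 -129.6] nose tip [ 537.8 -134.9] [ 545.9 -134.2] corner [ 492.2 -137.3] [ 534.1 -142.5]
```

Request:
jog_arm(
  series=[
    [[0,0,0],[8,0,0],1],
    [[0,0,0],[5.5,0,0],1],
    [[0,0,0],[0,1,10],1],
    [[0,0,0],[0,1,16],1],
    [[0,0,0],[0,1,20],1],
    [[0,0,0],[0,2,20],1],
    [[0,0,0],[0,2,20],1],
    [[0,0,0],[0,1,10],1],
  ],
)

```text
clock: 8.02
eef_pos: [484.1, -40.5, 32.0]
tool_rot: [0.103, 1.57, -1.418]
force: [1.0, -0.0, -0.9]
width: 14.7
```

Request:
jog_arm(
  series=[
    [[0,0,0],[0,0,5],1],
    [[0,0,0],[0,0,5],1],
    [[0,0,0],[0,0,0],1],
    [[0,0,0],[0,0,0],1],
  ],
)

```text
clock: 8.52
eef_pos: [484.6, -47.2, 31.8]
tool_rot: [3.039, 1.57, 1.522]
force: [0.5, 0.6, -0.6]
width: 14.5
```

```bash
python3 - <<'E'
from h import *
s=st(); print(s['torque'].round(2))
E
```

```text
t 8.525 p [484.6 -47.2  31.8] yaw_y 3.1 x [ 0.  0. -1.] F [ 0.5  0.6 -0.6] w 14.5 q [ 0.18  0.8  -0.2   2.11  0.55  0.28 -0.44]
[0.03 0.   0.02]
```

Request:
jog_arm(
  series=[
    [[0,0,0],[0,0,6],1],
    [[0,0,0],[0,0,6],1],
    [[0,0,0],[0,0,4],1],
    [[0,0,0],[0,0,2],1],
    [[0,0,0],[0,0,1],1],
    [[0,0,0],[0,0,1],1],
    [[0,0,0],[0,0,1],1],
  ],
)

```text
clock: 9.4
eef_pos: [485.8, -68.7, 31.8]
tool_rot: [2.133, 1.571, 0.616]
force: [-0.2, 0.6, -1.0]
width: 14.7
```

Request:
jog_arm(
  series=[
    [[0,0,0],[0,0,1],1],
    [[0,0,0],[0,0,1],1],
    [[0,0,0],[0,0,1],1],
  ],
)

```text
clock: 9.78
eef_pos: [485.9, -71.8, 31.8]
tool_rot: [2.67, 1.571, 1.153]
force: [-0.8, 2.4, -0.3]
width: 14.9
```

Request:
jog_arm(
  series=[
    [[0,0,0],[0,0,1],1],
    [[0,0,0],[0,0,1],1],
  ],
)

```text
clock: 10.02
eef_pos: [485.6, -71.9, 31.7]
tool_rot: [-3.018, 1.568, 1.749]
force: [-1.2, 7.4, 0.7]
width: 14.8
```

Request:
jog_arm(
  series=[
    [[0,0,0],[0,0,1],1],
    [[0,0,0],[0,0,1],1],
  ],
)

```text
clock: 10.28
eef_pos: [485.4, -72.2, 31.7]
tool_rot: [-3.027, 1.566, 1.741]
force: [-3.1, 11.3, 0.3]
width: 14.5
```

Request:
jog_arm(
  series=[
    [[0,0,0],[0,0,-2],1],
    [[0,0,0],[0,2,0],1],
    [[0,0,0],[0,3,-0.1],1],
    [[0,0,0],[0,3,-0.2],1],
  ],
)

```text
clock: 10.78
eef_pos: [491.8, -71.1, 31.4]
tool_rot: [-2.097, 1.566, 2.668]
force: [-1.6, 1.3, -2.0]
width: 14.7
```

Request:
jog_arm(
  series=[
    [[0,0,0],[0,2,-0.1],1],
    [[0,0,0],[0,2,-0.1],1],
    [[0,0,0],[0,2,-0.1],1],
  ],
)

```text
clock: 11.15
eef_pos: [497.5, -70.6, 31.3]
tool_rot: [-2.061, 1.566, 2.704]
force: [-5.2, 7.8, -0.8]
width: 14.6
```

```bash
python3 - <<'E'
from h import *
s=st(); print(s['torque'].round(2))
E
```

```text
t 11.15 p [497.5 -70.6  31.3] yaw_y 3.0 x [-0.005  0.002 -1.   ] F [-5.2  7.8 -0.8] w 14.6 q [ 0.24  0.81 -0.24  2.07  0.55  0.33 -0.39]
[ 1.52  1.17 -0.67]
```

Request:
jog_arm(
  series=[
    [[0,0,0],[0,2,-0.8],1],
    [[0,0,0],[0,3,-0.2],1],
    [[0,0,0],[0,3,-0.2],1],
    [[0,0,0],[0,3,-0.2],1],
  ],
)

```text
clock: 11.65
eef_pos: [510.3, -69.6, 31.7]
tool_rot: [-2.279, 1.569, 2.486]
force: [-3.2, 6.0, -0.3]
width: 15.0
```

Request:
jog_arm(
  series=[
    [[0,0,0],[0,3,-0.2],1],
    [[0,0,0],[0,3,-0.2],1],
    [[0,0,0],[0,3,-0.2],1],
  ],
)

```text
clock: 12.02
eef_pos: [519.5, -69.0, 31.7]
tool_rot: [-2.098, 1.57, 2.667]
force: [-0.6, 0.6, -1.9]
width: 14.4
```

```bash
python3 - <<'E'
from h import *
s=st(); print(s['torque'].round(2))
for n in ('top','scene'):
    d=get_image(n); np.save(n+'4.npy',d,allow_pickle=True)
    im=d['img'].astype(int); R,G,B=im[...,0],im[...,1],im[...,2]; v,u=np.mgrid[:480,:640]
    box=(u>440)&(u<480)&(v>205)&(v<268) if n=='top' else (u>165)&(u<195)&(v>206)&(v<250)
    for k,D in (('now',d),('old',np.load(n+'.npy',allow_pickle=True).item())):
        im=D['img'].astype(int); m=(im[...,0]-im[...,1:].max(2)>8)&box; print(n,k,m.sum(),onplane(d,u[m].mean(),v[m].mean(),6).round(1))
E
```

```text
t 12.025 p [519.5 -69.   31.7] yaw_y 3.0 x [-0.001  0.    -1.   ] F [-0.6  0.6 -1.9] w 14.4 q [ 0.25  0.82 -0.26  2.01  0.54  0.37 -0.38]
[0.06 0.11 0.06]
top now 18 [ 573.3 -265.5    6. ]
top old 44 [ 567.9 -264.9    6. ]
scene now 41 [ 589.3 -256.4    6. ]
scene old 42 [ 571.2 -262.5    6. ]
```

Request:
jog_arm(
  series=[
    [[0,0,0],[0,1,1],1],
    [[0,0,0],[0,3,0.4],1],
    [[0,0,0],[0,3,-0.1],1],
    [[0,0,0],[0,3,-0.1],1],
  ],
)

```text
clock: 12.62
eef_pos: [528.7, -68.3, 31.5]
tool_rot: [-2.407, 1.568, 2.358]
force: [-5.4, 8.4, -0.0]
width: 14.8
```

Request:
jog_arm(
  series=[
    [[0,0,0],[0,3,-0.1],1],
    [[0,0,0],[0,3,-0.1],1],
    [[0,0,0],[0,3,-0.2],1],
  ],
)

```text
clock: 13.0
eef_pos: [537.5, -67.7, 31.5]
tool_rot: [-2.235, 1.568, 2.53]
force: [-3.3, 9.1, -1.5]
width: 14.9
```

```bash
cat >> h.py <<'E'
def nut(k):
    d=get_image('scene'); np.save('scene%s.npy'%k,d,allow_pickle=True); im=d['img'].astype(int); v,u=np.mgrid[:480,:640]
    m=(im[...,0]-im[...,1:].max(2)>8)&(u>165)&(u<225)&(v>206)&(v<250); print('nut',m.sum(),u[m].mean().round(1),v[m].mean().round(1),(onplane(d,u[m].mean(),v[m].mean(),6)-[3.3,2.4,0]).round(1)); return d
def nose(s):
    M=Ro.from_euler('xyz',s['tool_rot']).as_matrix(); print('nose',(s['eef_pos']+199*M[:,2]+44*M[:,1])[:2].round(1))
E
python3 - <<'E'
from h import *
s=st(); nose(s); nut(5)
E
```

```text
t 13.0 p [537.5 -67.7  31.5] yaw_y 3.1 x [-0.002  0.002 -1.   ] F [-3.3  9.1 -1.5] w 14.9 q [ 0.25  0.84 -0.28  1.96  0.52  0.41 -0.37]
nose [ 592.1 -264.1]
nut 44 178.5 238.9 [ 598.7 -252.3    6. ]
```

Request:
jog_arm(
  series=[
    [[0,0,0],[0,2,-0.8],1],
    [[0,0,0],[0,3,-0.2],1],
    [[0,0,0],[0,3,-0.2],1],
    [[0,0,0],[0,3,-0.2],1],
  ],
)

```text
clock: 13.55
eef_pos: [549.3, -66.8, 31.7]
tool_rot: [-2.171, 1.57, 2.595]
force: [-2.4, 6.3, -0.5]
width: 14.9
```

Request:
jog_arm(
  series=[
    [[0,0,0],[0,4,-0.2],1],
    [[0,0,0],[0,4,-0.2],1],
    [[0,0,0],[0,4,-0.2],1],
  ],
)

```text
clock: 13.92
eef_pos: [561.6, -65.6, 31.8]
tool_rot: [-2.361, 1.57, 2.404]
force: [-2.5, 6.1, 0.3]
width: 14.9
```

```bash
python3 - <<'E'
from h import *
s=st(); nose(s); nut(6)
E
```

```text
t 13.925 p [561.6 -65.6  31.8] yaw_y 3.0 x [-0.  0. -1.] F [-2.5  6.1  0.3] w 14.9 q [ 0.25  0.86 -0.29  1.9   0.51  0.46 -0.35]
nose [ 616.1 -262. ]
nut 43 179.1 239.3 [ 599.8 -250.6    6. ]
```

```bash
python3 - <<'E'
from h import *
S=np.array([522.9,-166.4]); ex=np.array([.142,-.99]); ey=np.array([.99,.142])
def tcp(a,P):
    c,s_=np.cos(np.radians(a)),np.sin(np.radians(a)); return np.r_[P-199*np.array([s_,-c])-28*np.array([c,s_]),31.8]
s=read_state(); M=Ro.from_euler('xyz',s['tool_rot']).as_matrix(); P=(s['eef_pos']+199*M[:,2]+28*M[:,1])[:2]; print(P,(P-S)@ex,(P-S)@ey)
q=plan(tcp(3,P-15*ex),3,1,n=3,dec=1); q=plan(tcp(9,P-55*ex),9,1,n=6,dec=1,start=q); 
E
```

```text
[ 601.03995299 -262.94920467] 106.67958594542425 63.64856639736758
3 [[[0, 0, -0], [0, -0.4, -5], 1], [[0, 0, -0], [0, -0.4, -5], 1], [[0, 0, -0.1], [0.1, -0.4, -5], 1]]
6 [[[-1, 0, 0], [0, -4, -6], 1], [[-1, 0, 0], [0, -3.9, -6], 1], [[-1, 0, 0], [0, -3.8, -6.1], 1], [[-1, 0, 0], [0, -3.7, -6.2], 1], [[-1, 0, 0], [0, -3.7, -6.2], 1], [[-1, 0, 0], [0, -3.5, -6.3], 1]]
```

Request:
jog_arm(
  series=[
    [[0,0,0],[0,-0.4,-5],1],
    [[0,0,0],[0,-0.4,-5],1],
    [[0,0,0],[0,-0.4,-5],1],
    [[-1,0,0],[0,-4,-6],1],
    [[-1,0,0],[0,-3.9,-6],1],
    [[-1,0,0],[0,-3.8,-6.1],1],
    [[-1,0,0],[0,-3.7,-6.2],1],
    [[-1,0,0],[0,-3.7,-6.2],1],
  ],
)

```text
clock: 14.98
eef_pos: [537.7, -22.0, 31.9]
tool_rot: [1.502, 1.571, 0.073]
force: [0.5, 0.1, -0.5]
width: 14.7
```

```bash
python3 - <<'E'
from h import *
s=st(); nose(s); nut(7)
S=np.array([522.9,-166.4]); ex=np.array([.142,-.99])
M=Ro.from_euler('xyz',s['tool_rot']).as_matrix(); P=(s['eef_pos']+193*M[:,2]+28*M[:,1])[:2]; print('foot front face shelf x',(P-S)@ex)
E
```

```text
t 14.975 p [537.7 -22.   31.9] yaw_y 8.1 x [ 0.  0. -1.] F [ 0.5  0.1 -0.5] w 14.7 q [ 0.17  0.84 -0.28  1.97  0.54  0.41 -0.38]
nose [ 609.3 -212.8]
nut 43 198.7 238.0 [ 593.1 -202.6    6. ]
foot front face shelf x 52.15215682867888
```

Request:
jog_arm(
  series=[
    [[0,0,0],[0,0,-9],1],
    [[0,0,0],[0,0,-9],1],
    [[0,0,0],[0,0,-9],1],
    [[0,0,0],[0,0,-9],1],
    [[0,0,0],[0,0,-9],1],
    [[0,0,0],[0,0,-8],1],
    [[0,0,0],[0,0,-5],1],
    [[0,0,0],[0,0,-3],1],
  ],
)

```text
clock: 16.02
eef_pos: [529.4, 38.3, 31.8]
tool_rot: [0.043, 1.571, -1.387]
force: [-0.5, -0.6, -0.5]
width: 14.4
```

```bash
python3 - <<'E'
from h import *
s=st(); nose(s); d=nut(8)
a=cv2.resize(d['img'][160:260,150:290],None,fx=5,fy=5,interpolation=cv2.INTER_CUBIC)[:,:,::-1]
cv2.imwrite('pics/c8.png',np.clip(a*1.4,0,255).astype(np.uint8))
E
```

```text
t 16.025 p [529.4  38.3  31.8] yaw_y 8.0 x [ 0. -0. -1.] F [-0.5 -0.6 -0.5] w 14.4 q [ 0.04  0.83 -0.26  1.99  0.52  0.38 -0.48]
nose [ 600.8 -152.6]
nut 36 221.9 236.0 [ 583.8 -145.9    6. ]
```

View pics/c8.png

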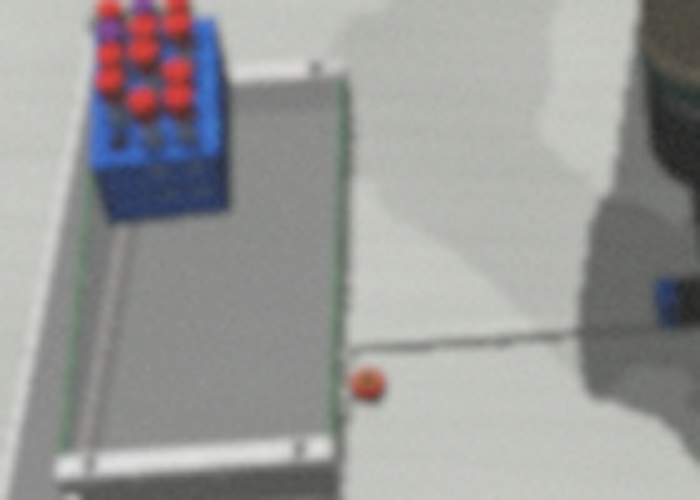

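```bash
python3 - <<'E'
from h import *
d=np.load('scene8.npy',allow_pickle=True).item()
c=lambda u,v,z:onplane(d,150+u/5-.4,160+v/5-.4,z)[:2].round(1)
im=d['img'].astype(int); v,u=np.mgrid[:480,:640]; m=(im[...,0]-im[...,1:].max(2)>8)&(u>205)&(u<240)&(v>220)&(v<250); N=onplane(d,u[m].mean(),v[m].mean(),6)[:2]; print('nut',m.sum(),N,u[m].min(),u[m].max())
for lab,pts,z in (('green33',((346,90),(335,430)),33),('outer28',((350,90),(342,430)),28)):
    a,b=c(*pts[0],z),c(*pts[1],z); e=(b-a)/np.linalg.norm(b-a); n=np.array([-e[1],e[0]]); print(lab,a,b,'yaw',np.arctan2(e[1],e[0]),'nut centre dist',(N-a)@n)
E
```

```text
nut 50 [ 586.86513765 -140.83449146] 219 227
green33 [ 414.9 -176.6] [ 636.9 -144.2] yaw 0.14492276397892664 nut centre dist 10.556062995249732
outer28 [ 410.1 -175.9] [ 633.1 -142.1] yaw 0.1504245629698901 nut centre dist 8.179877890857487
```

Request:
jog_arm(
  series=[
    [[0,0,0],[0,0,-3],1],
    [[0,0,0],[0,0,-3],1],
    [[0,0,0],[0,0,-2],1],
    [[0,0,0],[0,0,0],1],
  ],
)

```text
clock: 16.58
eef_pos: [528.3, 46.2, 31.9]
tool_rot: [2.455, 1.571, 1.025]
force: [0.0, 0.3, -0.4]
width: 14.5
```

```bash
cat >> h.py <<'E'
def nut2():
    for n,z in (('scene',6),('top',6)):
        d=get_image(n); im=d['img'].astype(int); v,u=np.mgrid[:480,:640]
        m=(im[...,0]-im[...,1:].max(2)>8)&((u>205)&(u<240)&(v>220)&(v<250) if n=='scene' else (u>405)&(u<450)&(v>215)&(v<268)); 
        print(n,m.sum(),[onplane(d,u[m].mean(),v[m].mean(),z)[:2].round(1) if m.sum() else None]); np.save(n+'9.npy',d,allow_pickle=True)
E
python3 - <<'E'
from h import *
s=st(); nose(s); nut2()
d=np.load('top9.npy',allow_pickle=True).item()
E
```

```text
t 16.575 p [528.3  46.2  31.9] yaw_y 8.1 x [ 0.  0. -1.] F [ 0.   0.3 -0.4] w 14.5 q [ 0.03  0.83 -0.25  2.    0.52  0.38 -0.49]
nose [ 599.8 -144.7]
scene 51 [array([ 586.2, -132.5])]
top 316 [array([ 543.9, -168. ])]
```

Request:
jog_arm(
  series=[
    [[0,0,0],[0,0,2],1],
    [[0,0,0],[0,0,3],1],
    [[0,0,0],[0,-8,0],1],
    [[0,0,0],[0,-15,0],1],
    [[0,0,0],[0,-15,0],1],
    [[0,0,0],[0,-12,0],1],
    [[0,0,0],[0,0,-12],1],
    [[0,0,0],[0,0,-25],1],
  ],
)

```text
clock: 17.68
eef_pos: [475.1, 71.0, 31.9]
tool_rot: [1.55, 1.57, 0.118]
force: [0.2, 1.0, -1.7]
width: 15.0
```

Request:
jog_arm(
  series=[
    [[0,0,0],[0,0,-8],1],
    [[0,0,0],[-12,0,0],1],
    [[0,0,0],[-25,0,0],1],
    [[0,0,0],[-30,0,0],1],
    [[0,0,0],[0,0,0],1],
  ],
)

```text
clock: 18.3
eef_pos: [474.9, 77.7, 101.1]
tool_rot: [1.521, 1.566, 0.088]
force: [0.8, -0.0, -0.3]
width: 14.8
```

```bash
python3 - <<'E'
from h import *
st(); nut2()
q=plan(np.array([440,200,105]),60,1,n=6,dec=0); plan(np.array([429,258,70]),86.8,1,n=4,start=q,dec=0)
E
```

```text
t 18.3 p [474.9  77.7 101.1] yaw_y 7.9 x [ 0.005  0.    -1.   ] F [ 0.8 -0.  -0.3] w 14.8 q [-0.    0.67 -0.32  2.11  0.48  0.43 -0.56]
scene 47 [array([ 586. , -132.5])]
top 59 [array([ 583.5, -134.5])]
6 [[[-8.7, 0, -0], [-1, -3, -21], 1], [[-8.7, 0, -0], [-1, 1, -21], 1], [[-8.7, 0, -0], [-1, 4, -21], 1], [[-8.7, 0, -0], [-1, 7, -20], 1], [[-8.6, 0, -0], [-1, 9, -19], 1], [[-8.7, 0.1, 0], [-1, 13, -17], 1]]
4 [[[-6.7, 0, -0], [9, 11, -10], 1], [[-6.7, 0, -0], [9, 12, -8], 1], [[-6.7, 0, -0], [9, 13, -7], 1], [[-6.7, 0, -0], [8, 14, -5], 1]]
```

Request:
jog_arm(
  series=[
    [[-8.7,0,0],[-1,-3,-21],1],
    [[-8.7,0,0],[-1,1,-21],1],
    [[-8.7,0,0],[-1,4,-21],1],
    [[-8.7,0,0],[-1,7,-20],1],
    [[-8.6,0,0],[-1,9,-19],1],
    [[-8.7,0,0],[-1,13,-17],1],
  ],
)

```text
clock: 19.15
eef_pos: [439.1, 201.1, 103.8]
tool_rot: [-2.011, 1.568, -2.528]
force: [0.0, -0.9, -1.0]
width: 14.7
```

Request:
jog_arm(
  series=[
    [[-6.7,0,0],[9,11,-10],1],
    [[-6.7,0,0],[9,12,-8],1],
    [[-6.7,0,0],[9,13,-7],1],
    [[-6.7,0,0],[8,14,-5],1],
    [[0,0,0],[0,0,0],1],
    [[0,0,0],[0,0,0],1],
  ],
)

```text
clock: 19.9
eef_pos: [428.3, 258.0, 69.3]
tool_rot: [-2.034, 1.569, -2.09]
force: [0.6, 0.3, -0.5]
width: 14.9
```

```bash
python3 - <<'E'
from h import *
st()
E
```

```text
t 19.9 p [428.3 258.   69.3] yaw_y 86.8 x [-0.001 -0.002 -1.   ] F [ 0.6  0.3 -0.5] w 14.9 q [-0.2   0.8  -0.6   2.06  0.88  0.56  0.06]
```

Request:
jog_arm(
  series=[
    [[0,0,0],[15,0,0],1],
    [[0,0,0],[14,0,0],1],
    [[0,0,0],[4,0,0],1],
    [[0,0,0],[2,0,0],1],
    [[0,0,0],[1,0,0],1],
    [[0,0,0],[0.5,0,0],1],
    [[0,0,0],[0,0,0],1],
  ],
)

```text
clock: 20.78
eef_pos: [428.6, 259.2, 33.5]
tool_rot: [0.521, 1.57, 0.467]
force: [-0.2, -0.0, -1.0]
width: 14.5
```

Request:
jog_arm(
  series=[
    [[0,0,0],[0.5,0,0],1],
    [[0,0,0],[0.5,0,0],1],
  ],
)

```text
clock: 21.02
eef_pos: [428.6, 259.1, 32.4]
tool_rot: [0.465, 1.571, 0.411]
force: [0.4, 0.0, -1.6]
width: 14.9
```

Request:
jog_arm(
  series=[
    [[0,0,0],[0.5,0,0],1],
    [[0,0,0],[0.3,0,0],1],
    [[0,0,0],[0,0,0],1],
  ],
)

```text
clock: 21.4
eef_pos: [428.5, 259.1, 32.0]
tool_rot: [-0.1, 1.57, -0.153]
force: [-1.1, -1.8, 4.7]
width: 14.8
```

Request:
jog_arm(
  series=[
    [[0,0,0],[0.5,0,0],1],
    [[0,0,0],[0,0,0],1],
  ],
)

```text
clock: 21.65
eef_pos: [428.5, 259.1, 31.9]
tool_rot: [-0.194, 1.57, -0.247]
force: [-0.9, -0.9, 11.0]
width: 14.7
```

Request:
jog_arm(
  series=[
    [[0,0,0],[-0.5,0,0],1],
    [[0,0,0],[0,0,0],-1],
    [[0,0,0],[0,0,0],-1],
    [[0,0,0],[0,0,0],-1],
    [[0,0,0],[0,0,0],-1],
    [[0,0,0],[-20,0,0],-1],
    [[0,0,0],[-40,0,0],-1],
    [[0,0,0],[-50,0,0],-1],
  ],
)

```text
clock: 22.65
eef_pos: [427.8, 258.7, 142.0]
tool_rot: [-2.637, 1.568, -2.69]
force: [0.9, -0.3, -0.6]
width: 85.4
```

Request:
jog_arm(
  series=[
    [[0,0,0],[-50,0,0],-1],
    [[0,0,0],[0,0,-60],-1],
    [[0,0,0],[0,0,0],-1],
    [[0,0,0],[0,0,0],-1],
  ],
)

```text
clock: 23.15
eef_pos: [368.9, 262.2, 191.6]
tool_rot: [-0.272, 1.57, -0.325]
force: [0.8, -0.1, -0.7]
width: 85.4
```

```bash
python3 - <<'E'
from h import *
st(); nut2()
a=np.load('scene9.npy',allow_pickle=True).item()['img'][130:320,140:500]
cv2.imwrite('pics/f1.png',cv2.resize(np.clip(a*1.4,0,255).astype(np.uint8),None,fx=2.2,fy=2.2,interpolation=cv2.INTER_CUBIC)[:,:,::-1])
E
```

```text
t 23.15 p [368.9 262.2 191.6] yaw_y 87.0 x [ 0.001 -0.    -1.   ] F [ 0.8 -0.1 -0.7] w 85.4 q [-0.11  0.57 -0.82  2.1   0.63  0.73  0.17]
scene 50 [array([ 586.3, -132.6])]
top 59 [array([ 583.4, -134.5])]
```

View pics/f1.png

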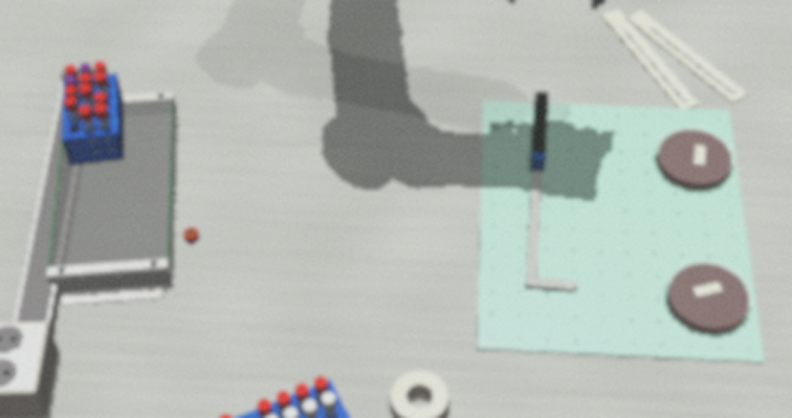

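Everything is in place: the nut lies flat in front of the shelf at (191,235), the hook is flat on the pad at (540,95)–(575,287), and the dishes and rack look undisturbed. I'm handing in.

```bash
python3 -c "
from cell import *
print(finish_job())"
```

```text
the job is handed in; nothing more can be done
None
```

The job is done and handed in at about 23 s of the 64 s allowed. I gripped the hook and felt the duct with its nose. I slid the nose along until it was behind the nut, then dragged the nut out. I moved the foot aside without touching the nut and laid the hook back flat on the pad.

- **Contact force:** the highest reading on the duct was about 12 N. Setting the hook down read 11 N. These are end-of-move readings, so a brief higher force in between would not show.
- **Nut:** the last pictures show it flat on the bench in front of the shelf, and it did not move after release. The two cameras disagree on the gap between its rim and the shelf's front edge: about 14 mm from the top camera and about 8–10 mm from the scene camera.
- **Everything else:** the hook lies flat on the pad, and the dishes and tube rack look unmoved by eye; I did not measure them. The gripper is open and clear of everything.

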